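Lay the gift carton against the packing stop

TASK

On the packing board, push the standing white gift carton over backwards, away from the bow, so that it lies flat on its back with the bow on top, within the width of the board; then push it along the board until its far end sits squarely against the wooden stop rail. Only push with the fingers: do not lift or carry the carton, and leave the other goods alone.

Things in the scene. Friction and masses are not known exactly. Their poses are not given: they have to be found in the camera images.
- gift_carton: White gift carton with a dark bow, standing on the board, bow face to the robot: 28 mm thick, 148 wide, 148 tall, about 0.2 to 0.4 kg. Origin on the underside, 6 mm behind the bow face and 22 mm before the back face; the width's middle is at y = -0.002. Axes as it stands: x from bow face to back face (the way it must fall), y across the width, z up. It overbalances at about 0.19 rad.
- carton_foot (a point): Middle of the carton's underside face (148 x 28 mm) as it stands at the start; after the carton has been laid over on its back this is the middle of its near end face, 14 mm above the board. Axes as the carton's.
- carton_top (a point): Middle of the carton's top face (148 x 28 mm) as it stands at the start; after tipping this is the end that goes against the stop rail. 148 mm from carton_foot. Axes as the carton's.
- carton_centre (a point): Centre of the carton's body. Axes as the carton's. The bow is mere trim without substance; it stands up to 18 mm off the face, near the upper corner on the +y side.
- packing_board: Fixed light wooden packing board, 280 mm deep (its x), 200 wide (its y), 12 thick, with a darker wooden stop rail along the whole far edge. Origin: centre of its underside, on the table; x points away from the robot to the rail, z up. The rail's inner face is at x = +0.118; its top is 34 mm above the table, 22 mm above the board's face.
- rail_face (a point): Middle of the stop rail's inner face, half-way up. Axes as the board's.
- honey_jar: Bystander, to be left alone: honey jar, 64 mm across, 97 mm tall. Origin: centre of its underside, z up.
- jam_jar: Bystander, to be left alone: red jam jar, 69 mm across, 99 mm tall. Origin: centre of its underside, z up.
- ball: Bystander, to be left alone: woven rattan ball with a flat foot, 60 mm across. Origin: centre of its underside, z up.
- stamp: Bystander, to be left alone: wooden hand stamp, 26 x 34 x 62 mm tall. Origin: centre of its underside, z up.
- ring_pack_dark: Bystander, to be left alone: bagged chocolate ring cake, 90 x 94 x 24 mm. Origin: centre of its underside, z up.
- ring_pack_pale: Bystander, to be left alone: bagged pale ring cake, 90 x 94 x 25 mm. Origin: centre of its underside, z up.
Things that resemble listed ones, but are neither listed nor needed, are in the scene too. There is more than one size of the gift_carton; the job needs the larger.

How it is judged:
On the way, in this order (a step that is already met when the one before it is completed fails the run):
1. the carton has been tipped over and lies flat on its back, bow up (angle between gift_carton's own x axis and vertical above 3.05 rad and linear speed of gift_carton below 0.02 m/s and angular speed of gift_carton below 0.1 rad/s), for 0.2 s.
2. the carton's far end has been pushed up against the stop rail (angle between gift_carton's own x axis and vertical above 3.05 rad and x of carton_top in the frame of packing_board above 0.113 m and angle between the z axis of gift_carton and the x axis of packing_board, either way round below 0.05 rad), for 0.2 s.
At the end, for the whole second after the job is handed in: The carton is at rest flat on its back on the board, bow up (within 0.09 rad), the middle of its far end within 5 mm of the stop rail and square to it within 0.05 rad, and its centre within 26 mm of the board's centre line, so that it lies within the board's width (all of step 2 and linear speed of gift_carton below 0.02 m/s and angular speed of gift_carton below 0.1 rad/s and y of carton_centre in the frame of packing_board between -0.026 and 0.026 m and z of carton_centre in the frame of packing_board below 0.032 m); the robot touches nothing.
It fails at once if the carton is lifted off the board (height (world z) of carton_centre above 0.108 m or (angle between gift_carton's own x axis and vertical above 2.8 rad and height (world z) of carton_centre above 0.065 m)).
It fails at once if the carton falls onto its bow (angle between gift_carton's own x axis and vertical below 0.8 rad).
It fails at once if one of the other goods is shifted by more than 20 mm or knocked over (distance of any of honey_jar, jam_jar, ball, stamp, ring_pack_dark, ring_pack_pale from where it was at the start of the episode above 0.02 m or angle between any of honey_jar, jam_jar, ball, stamp, ring_pack_dark, ring_pack_pale's own z axis and vertical above 0.5 rad).
It also fails if it takes over 45 s, if anything falls off the work surface, if the arm or the gripper's body presses on something with over 40 N, if the wrist force passes 120 N, or if a joint passes its speed limit or range.

ROBOT

A 7-joint arm with a two-finger parallel gripper is mounted at the origin on a cart in front of the work surface, level with it; the furniture and walls round the work are solid. World frame = base frame: x ahead of the robot, y to its left, z up, the work surface at z = 0. Lengths are in m, angles in rad, forces in N, time in s.
With the tool pointing down it reaches from about 0.4 to 0.875 m from the base axis. Payload 6.5 kg.
Tool frame: the origin (TCP) lies between the finger pads; the fingertips stand tcp_to_tips ahead of it and the grasp point (between the pads) lies 5 mm behind it (tcp_to_tips is the distance from the TCP to the fingertips, in m); z points along the fingers, x is the direction in which the jaws open and shut, and the axes are right-handed (so a half turn about z gives the same grasp; the last joint's range is limited). The gripper opens to 88 mm and grips with 3 to 60 N. Pads are 18 mm wide; open, the fingers measure 123 mm over their backs; the gripper's body (75 mm by 187 mm) begins 45 mm behind the grasp point.
Start: joints at [-1.361, 0.536, -0.004, 1.538, 0.003, 1.067, -0.071], TCP at [0.177, 0.625, 0.253] pointing down, gripper open.
Joint ranges: [-2.7, 2.7], [-0.37, 2.16], [-1.27, 1.26], [0.24, 2.4], [-1.31, 4.45], [0.19, 1.91], [-2.76, 2.76]. Speed limits (rad/s): [2.39, 2.39, 3.14, 3.14, 3.14, 3.14, 3.14].

INTERFACE

Orientations are given as a 3x3 rotation matrix whose columns are the frame's x, y, z axes.
In Python, from rig import get_state, read_camera, camera_params, hand_in, tcp_to_tips gives the robot as it stands.
- The arm moves only by the tool move_arm, never from a script. Its argument "commands" is text: rows parted by semicolons, each of 6 numbers parted by spaces: the shift along the tool's x, y, z in units of 25 mm (1.0 is 25 mm), then the turn, a rotation vector about the tool's x, y, z in units of 5 degrees (1.0 is 5 degrees). A call has 1 to 20 rows; each row is the pose to reach, as a shift and turn from the pose measured when the call began, along the tool's axes at that moment; what a row does not reach only later rows make up. A row lasts 1/10 s, in which the tool goes at most 50 mm and 8.59 degrees, less where a joint would pass 70% of its speed; a pose out of reach is approached as far as the arm can. A call with a gripper value outside its range is refused whole. "grip" is the closure, from 0 (fully open) to 1 (shut), set as the call begins (left out, the last holds). The fingers move at their own pace and stop on an object; "grip_force" is the grip in N (left out, the last holds). Time passes only in rows, so rows that repeat a pose let the fingers close. It gives the time, the measured TCP pose, the force and the opening at its end, in the units of the state.
- get_state(): the state, without advancing time (a new reading comes with each control period).
- read_camera(name): name is "side" or "top"; returns the picture (400x640x3 uint8, red, green, blue); there is no depth.
- camera_params(name): a dict with "fx", "fy", "cx", "cy" (pixels), "distortion" ([k1, k2, p1, p2, k3] as OpenCV has them; the pictures are not rectified), "rvec" (rotation vector, rad) and "tvec" (3), from world to camera coordinates, as OpenCV has them. Camera axes: x right, y down, z forward; pixel columns grow to the right and rows downward; lengths in m; the calibration is good to about 2 mm. A picture is of the moment at which its call begins. camera_params takes no time and is no camera call.
- hand_in(): hands the job in, once; it reports no verdict.
The state is a dict: "time": time; "joint_positions": joint angles; "joint_velocities": joint speeds; "effort": joint torques, N m; "tcp_pos": TCP position; "eef_rot": TCP orientation; "ft_force": force on the tool from outside, world axes, zero at the start; "wrist_torque": the same for the moment, N m; "width": finger opening in m.
Only numpy, scipy, OpenCV 4.12 (cv2) and the standard library are available. Lean on these libraries where they do the work, as an engineer would, in place of code of your own. Each camera call takes 0.05 s, during which the arm holds its last target.

## Working session

There is one attempt and no reset: what is moved stays moved. The work goes in short steps, Python scripts to look and compute and a tool call to move; the robot and the scene stay as the last step left them, time stands still between calls to the robot, and variables do not carry over. Pictures are saved under pics/ and viewed, and the job is handed in when it is done.

Besides the shell and the picture viewer there is one more tool, called after "Call:" as name(argument=value, ...), one argument or row to a line, values as JSON. move_arm: Moves the arm, as the interface text tells. Its arguments: {"type":"object","properties":{"commands":{"type":"string"},"grip":{"type":"number"},"grip_force":{"type":"number"}},"required":["commands"]}

```bash
mkdir -p pics; ls; python3 - <<'E'
from rig import *
import cv2
s=get_state();print(s)
print(tcp_to_tips)
for n in("side","top"):
    cv2.imwrite(f"pics/{n}0.png",read_camera(n)[:,:,::-1]);print(camera_params(n))
E
```

```text
pics
{'time': 0.0, 'joint_positions': array([-1.36121718,  0.53714127, -0.00440649,  1.53883478,  0.00260468,
        1.06728906, -0.0712007 ]), 'joint_velocities': array([ 0.00094047,  0.00065874, -0.00049787,  0.00068233,  0.00097845,
        0.00021375, -0.00045077]), 'effort': array([-9.08160819e-04, -5.71005607e+01,  9.89955626e-01, -2.51611304e+01,
       -5.63611672e-02,  1.79934420e-02,  1.56885067e-04]), 'tcp_pos': array([0.17687131, 0.6248814 , 0.25187044]), 'eef_rot': array([[ 2.72252396e-01,  9.62225823e-01, -3.14438499e-04],
       [ 9.62224441e-01, -2.72252540e-01, -1.63704427e-03],
       [-1.66081295e-03,  1.43128816e-04, -9.99998611e-01]]), 'ft_force': array([0.7220142 , 0.08966472, 0.35851519]), 'wrist_torque': array([-0.00942546,  0.01397574,  0.00825047]), 'width': 0.08822781749367267}
0.014
{'fx': 508.31289648454185, 'fy': 508.31289648454185, 'cx': 322.103111647239, 'cy': 202.58349451018466, 'distortion': array([0.00985604, 0.        , 0.        , 0.        , 0.        ]), 'rvec': array([-0.04632557,  2.81404642, -1.38966941]), 'tvec': array([0.54617792, 0.07388207, 1.74062185])}
{'fx': 391.2394664376371, 'fy': 391.2394664376371, 'cx': 318.46282026745484, 'cy': 206.0211408253124, 'distortion': array([-0.06868069,  0.        ,  0.        ,  0.        ,  0.        ]), 'rvec': array([ 2.16324753, -2.21019485,  0.077736  ]), 'tvec': array([0.04594618, 0.5408771 , 1.3460526 ])}
```

View pics/side0.png

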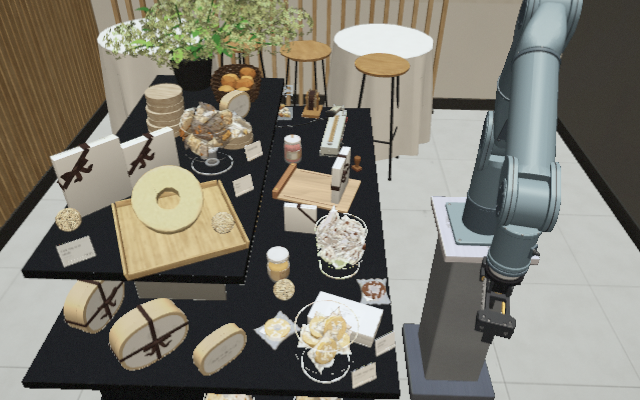

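View pics/top0.png

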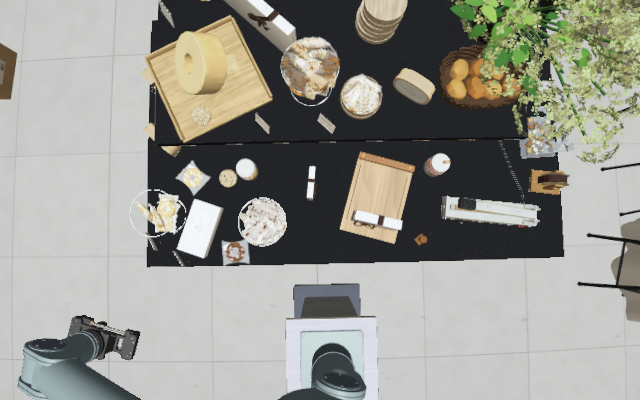

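The top view shows the board at about (378,198), its rail along the upper edge (387,162), and a carton standing on its near part at (377,220). A smaller carton stands off the board at (311,182). I'll enlarge both views to confirm which is the right one.

```bash
python3 - <<'E'
import cv2,numpy as np
a=cv2.imread("pics/side0.png")[125:245,240:400];b=cv2.imread("pics/top0.png")[140:260,290:450]
cv2.imwrite("pics/crop0.png",np.vstack([cv2.resize(a,None,fx=2.5*1,fy=2.5,interpolation=2) ,cv2.resize(b,None,fx=2.5,fy=2.5,interpolation=2)]))
cv2.imwrite("pics/cropA.png",cv2.resize(a,None,fx=5,fy=5,interpolation=2))
cv2.imwrite("pics/cropB.png",cv2.resize(b,None,fx=5,fy=5,interpolation=2))
E
```

```text
(no output)
```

View pics/cropA.png

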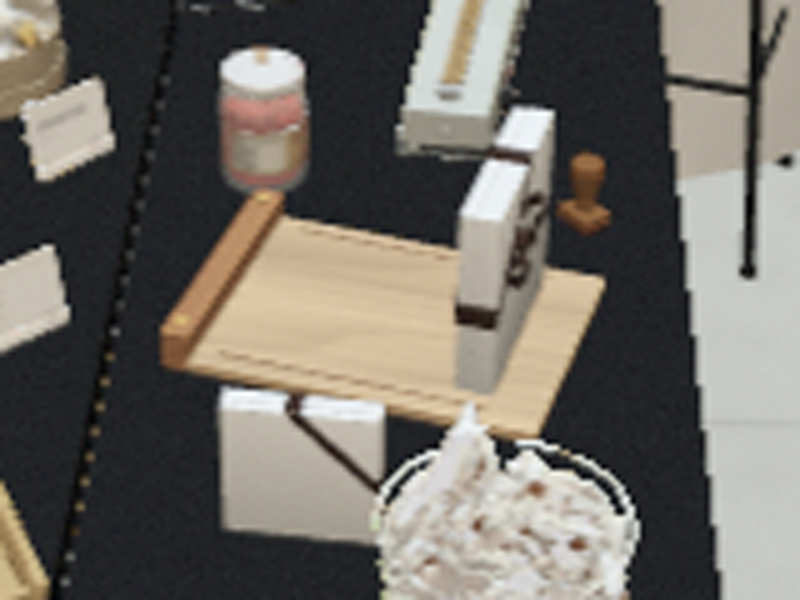

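View pics/cropB.png

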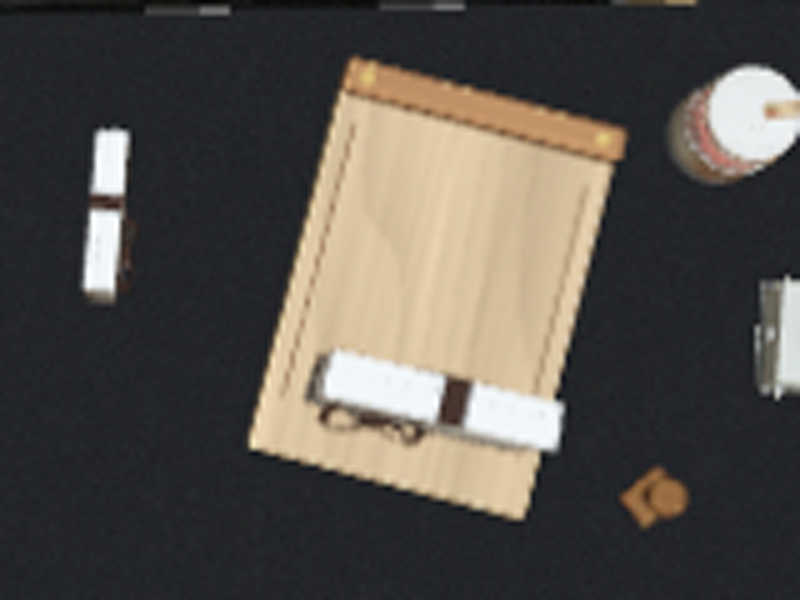

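```bash
cat > h.py <<'E'
import numpy as np,cv2
from rig import *
def ray(n,uv):
    p=camera_params(n);K=np.array([[p['fx'],0,p['cx']],[0,p['fy'],p['cy']],[0,0,1]])
    u=cv2.undistortPoints(np.array(uv,float).reshape(-1,1,2),K,p['distortion']).reshape(-1,2)
    R=cv2.Rodrigues(p['rvec'])[0];d=np.c_[u,np.ones(len(u))]@R;return -R.T@p['tvec'],d
def onz(n,uv,z):
    c,d=ray(n,uv);return c+d*((z-c[2])/d[:,2])[:,None]
def proj(n,P):
    p=camera_params(n);K=np.array([[p['fx'],0,p['cx']],[0,p['fy'],p['cy']],[0,0,1]])
    return cv2.projectPoints(np.array(P,float).reshape(-1,1,3),p['rvec'],p['tvec'],K,p['distortion'])[0].reshape(-1,2)
E
python3 - <<'E'
from h import *
np.set_printoptions(precision=4,suppress=True)
B=lambda l:np.array(l)/5+[290,140]-.4
A=lambda l:np.array(l)/5+[240,125]-.4
bn=onz("top",B([(248,448),(523,520)]),.012);print("board near L,R",bn)
rt=onz("top",B([(350,58),(627,127)]),.034);print("rail far top",rt)
e=bn[1]-bn[0];print(np.linalg.norm(e),np.degrees(np.arctan2(-e[0],-e[1])))
e=rt[1]-rt[0];print(np.linalg.norm(e),np.degrees(np.arctan2(-e[0],-e[1])))
m=rt.mean(0)-bn.mean(0);print(np.linalg.norm(m[:2]),np.degrees(np.arctan2(m[1],m[0])))
ct=onz("top",B([(333,348),(564,402),(557,452),(322,400)]),.160);print("carton top",ct)
e=ct[1]-ct[0];print(np.linalg.norm(e),np.degrees(np.arctan2(-e[0],-e[1])))
e=ct[2]-ct[3];print(np.linalg.norm(e),np.degrees(np.arctan2(-e[0],-e[1])))
print("side: board near L,R",onz("side",A([(540,437),(605,282)]),.012),"rail top far",onz("side",A([(163,330),(262,190)]),.034))
print("side carton top", onz("side",A([(458,207),(505,107),(554,112),(508,218)]),.160))
print("side carton base +y", onz("side",A([(458,385),(490,393)]),.012))
print("stamp base",onz("side",A([(582,230),(610,213),(560,203)]),0),onz("top",B([(655,500)]),.01))
print("jam",onz("top",B([(755,110)]),.099), "side jam base", onz("side",A([(262,188)]),0))
E
```

```text
board near L,R [[ 0.4595 -0.0364  0.012 ]
 [ 0.4049 -0.2275  0.012 ]]
rail far top [[ 0.7294 -0.1133  0.034 ]
 [ 0.6771 -0.3059  0.034 ]]
0.19872651746416803 15.940363411876566
0.19950709919236184 15.213802806834222
0.2819248942827625 -15.99725320989598
carton top [[ 0.5194 -0.0831  0.16  ]
 [ 0.4824 -0.227   0.16  ]
 [ 0.4513 -0.2215  0.16  ]
 [ 0.4871 -0.0753  0.16  ]]
0.1485997558558055 14.411323347490658
0.1505195265774493 13.741094257038869
side: board near L,R [[ 0.4589 -0.0313  0.012 ]
 [ 0.4072 -0.2211  0.012 ]] rail top far [[ 0.7284 -0.1145  0.034 ]
 [ 0.671  -0.3011  0.034 ]]
side carton top [[ 0.5204 -0.0929  0.16  ]
 [ 0.4881 -0.225   0.16  ]
 [ 0.453  -0.2199  0.16  ]
 [ 0.4866 -0.0811  0.16  ]]
side carton base +y [[ 0.5164 -0.0882  0.012 ]
 [ 0.4937 -0.0798  0.012 ]]
stamp base [[ 0.4215 -0.3085  0.    ]
 [ 0.3986 -0.3337  0.    ]
 [ 0.4379 -0.3462  0.    ]] [[ 0.4166 -0.3215  0.01  ]]
jam [[ 0.6759 -0.376   0.099 ]] side jam base [[ 0.6757 -0.3563  0.    ]]
```

The gift_carton is the carton on the board: top view (377,220), side view (340,178). Its top edge measures 149 mm. The others are a small carton at top (311,182), off the board, and tall cartons on the upper shelf, so neither fits. The board yaw is about -15.8° and the tool's y axis already points along the board's x. I'll move over, raised, to a point in front of the carton.

Call:
move_arm(
  commands="-0.5 0.8 -1 0 0 0; -1.5 2.4 -2 0 0 0; -2.5 4 -3 0 0 0; -3.6 5.6 -3 0 0 0; -4.7 7.2 -3 0 0 0; -5.8 8.8 -3 0 0 0; -6.9 10.4 -3 0 0 0; -8 12 -3 0 0 0; -9.5 13.5 -3 0 0 0; -11 14 -3 0 0 0; -12.5 14.5 -3 0 0 0; -14 15 -3 0 0 0; -15.5 15.5 -3 0 0 0; -17 16 -3 0 0 0; -18.5 16.5 -3 0 0 0; -20 17 -3 0 0 0; -21.5 17.5 -3 0 0 0; -23 18 -3 0 0 0; -24.5 18.2 -3 0 0 0; -25.5 18.2 -3 0 0 0",
)

```text
time: 2.1
tcp_pos: [0.4405, -0.1151, 0.3279]
eef_rot: [[0.275, 0.961, -0.001], [0.961, -0.275, -0.002], [-0.002, 0.0, -1.0]]
ft_force: [-0.4, -0.3, 0.0]
width: 0.088
```

Call:
move_arm(
  commands="-0.4 0 1 0 0 0; -0.8 0 2 0 0 0; -1 0 3 0 0 0; -1 0 4 0 0 0; -1 0 5 0 0 0; -1 0 6 0 0 0; -1 0 6.8 0 0 0; -1 0 7.3 0 0 0; -1 0 7.3 0 0 0; -1 0 7.3 0 0 0",
)

```text
time: 3.1
tcp_pos: [0.4337, -0.1397, 0.1458]
eef_rot: [[0.275, 0.961, -0.0], [0.961, -0.275, -0.002], [-0.002, 0.0, -1.0]]
ft_force: [0.6, 0.4, -0.3]
width: 0.0882
```

```bash
python3 - <<'E'
from h import *
ims=[read_camera("side")[110:240,240:410],read_camera("top")[150:260,310:440]]
for i,m in enumerate(ims): cv2.imwrite(f"pics/b{i}.png",cv2.resize(m[:,:,::-1],None,fx=4.5,fy=4.5,interpolation=2))
print(get_state()['tcp_pos'])
E
```

```text
[ 0.43419206 -0.13969148  0.14630371]
```

View pics/b0.png

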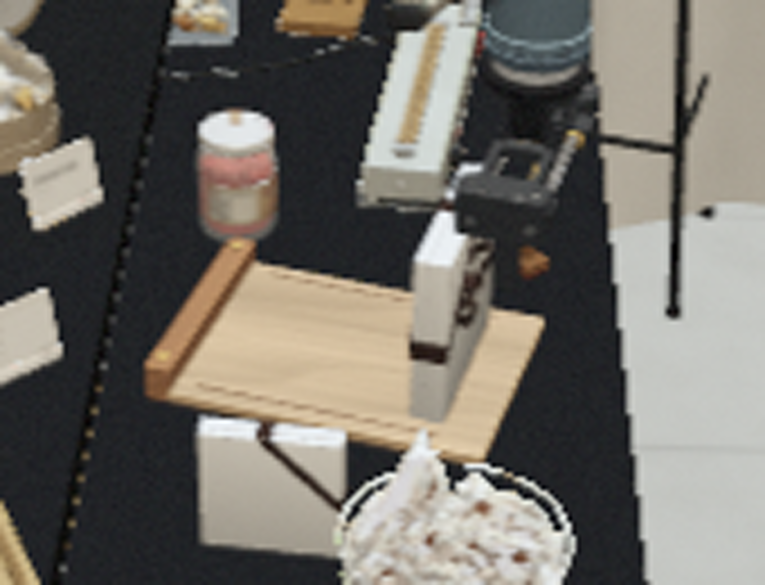

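View pics/b1.png

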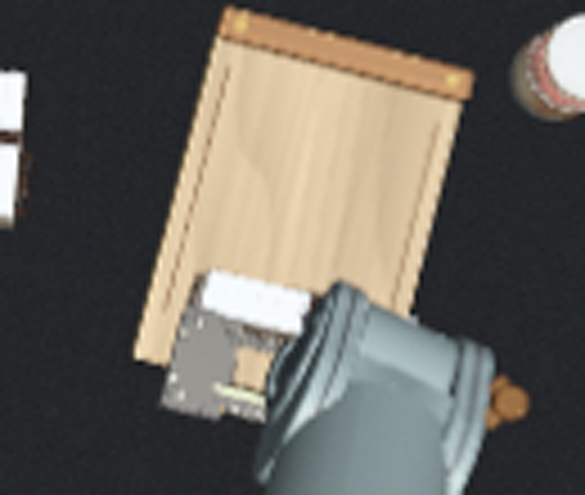

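Both views show the open fingers just in front of the bow face, near the top and clear of it: side (345,155), top (360,232). Next I'll push slowly along tool y.

Call:
move_arm(
  commands="0 0.4 0 0 0 0; 0 0.7 0 0 0 0; 0 0.9 0 0 0 0; 0 1.1 0 0 0 0; 0 1.25 0 0 0 0; 0 1.4 0 0 0 0; 0 1.55 0 0 0 0; 0 1.7 0 0 0 0; 0 1.8 0 0 0 0; 0 1.9 0 0 0 0; 0 2.0 0 0 0 0; 0 2.1 0 0 0 0; 0 2.2 0 0 0 0; 0 2.3 0 0 0 0; 0 2.4 0 0 0 0; 0 2.5 0 0 0 0; 0 2.6 0 0 0 0; 0 2.6 0 0 0 0; 0 2.6 0 0 0 0; 0 2.6 0 0 0 0",
)

```text
time: 5.2
tcp_pos: [0.4965, -0.1575, 0.1464]
eef_rot: [[0.275, 0.961, 0.001], [0.961, -0.275, -0.002], [-0.002, 0.002, -1.0]]
ft_force: [-0.2, -0.3, 0.5]
width: 0.0883
```

```bash
python3 - <<'E'
from h import *
ims=[read_camera("side")[110:240,240:410],read_camera("top")[150:260,310:440]]
for i,m in enumerate(ims): cv2.imwrite(f"pics/c{i}.png",cv2.resize(m[:,:,::-1],None,fx=4.5,fy=4.5,interpolation=2))
s=get_state();print(s['tcp_pos'],s['ft_force'])
E
```

```text
[ 0.4965332  -0.15751476  0.14641093] [-0.00575201  0.4354788   0.09068311]
```

View pics/c0.png

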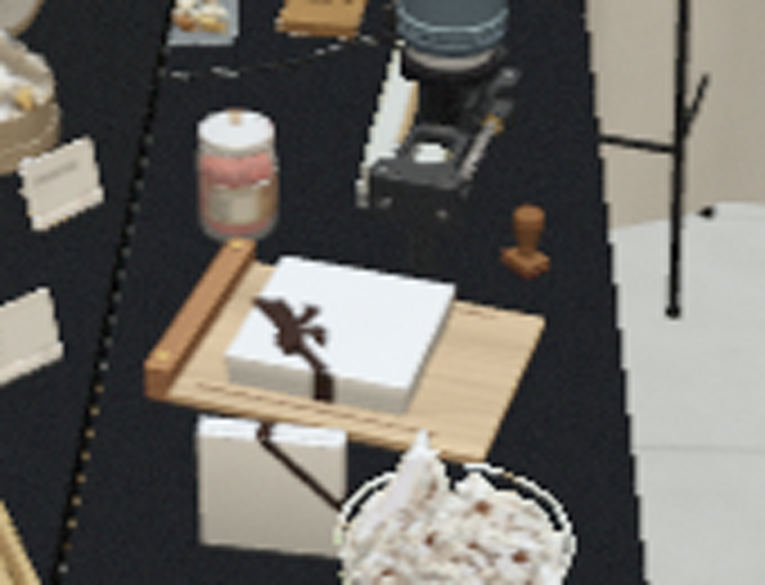

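View pics/c1.png

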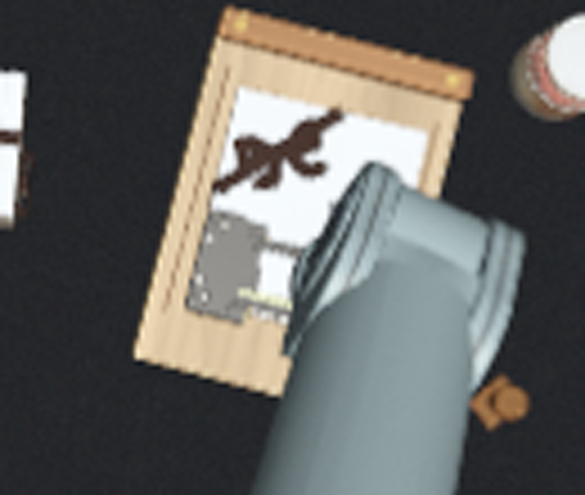

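The carton lies flat with the bow up: side crop corners (228,352), (285,258), (455,285), (408,388). It has not yet reached the rail. I'll measure it and pull the fingers back.

```bash
cat >> h.py <<'E'
def tob(P,c=(0.567,-0.170),yaw=-15.8):
    a=np.radians(yaw);P=np.asarray(P)[...,:2]-np.array(c)
    return P@np.array([[np.cos(a),-np.sin(a)],[np.sin(a),np.cos(a)]])
E
python3 - <<'E'
from h import *
np.set_printoptions(precision=4,suppress=True)
A=lambda l:(np.array(l)+.5)/4.5+[240,110]-.5
B=lambda l:(np.array(l)+.5)/4.5+[310,150]-.5
c=onz("side",A([(228,352),(285,258),(455,285),(408,388)]),.040);print("FL FR NR NL",c,tob(c))
e=c[1]-c[0];print(np.degrees(np.arctan2(-e[0],-e[1])))
print(tob(onz("top",B([(235,88),(432,133)]),.040)), tob(onz("top",B([(222,40),(470,102)]),.034)),tob(onz("side",A([(168,378)]),.02)))
print("tcp",tob(get_state()['tcp_pos']))
E
```

```text
FL FR NR NL [[ 0.6644 -0.1262  0.04  ]
 [ 0.6266 -0.2638  0.04  ]
 [ 0.4831 -0.2301  0.04  ]
 [ 0.5204 -0.0847  0.04  ]] [[ 0.0818  0.0687]
 [ 0.0828 -0.074 ]
 [-0.0644 -0.0806]
 [-0.0681  0.0694]]
15.389103630076084
[[ 0.0802  0.0762]
 [ 0.0848 -0.0794]] [[ 0.1152  0.0947]
 [ 0.1171 -0.1035]] [[0.125  0.0914]]
tcp [-0.0712 -0.0072]
```

Call:
move_arm(
  commands="0 -0.8 0 0 0 0; 0 -1.8 0 0 0 0; 0 -2.6 0 0 0 0; 0 -2.6 0 0 0 0; 0 -2.6 0 0 0 0",
)

```text
time: 5.8
tcp_pos: [0.4347, -0.1397, 0.1466]
eef_rot: [[0.275, 0.961, 0.002], [0.961, -0.275, -0.002], [-0.002, 0.003, -1.0]]
ft_force: [0.3, -1.0, 0.1]
width: 0.0882
```

Call:
move_arm(
  commands="0 0 1 0 0 0; 0 0 2 0 0 0; 0 0 3 0 0 0; 0 0 4 0 0 0; 0 0 4.5 0 0 0; 0 0 4.5 0 0 0; 0 0 4.5 0 0 0",
)

```text
time: 6.5
tcp_pos: [0.4357, -0.1403, 0.0345]
eef_rot: [[0.275, 0.961, 0.003], [0.961, -0.275, -0.003], [-0.002, 0.003, -1.0]]
ft_force: [-0.4, -0.1, 0.2]
width: 0.0877
```

Call:
move_arm(
  commands="0 0.6 0 0 0 0; 0 1.2 0 0 0 0; 0 1.6 0 0 0 0; 0 1.9 0 0 0 0; 0 2.1 0 0 0 0; 0 2.3 0 0 0 0; 0 2.5 0 0 0 0; 0 2.7 0 0 0 0; 0 2.9 0 0 0 0; 0 3.1 0 0 0 0; 0 3.25 0 0 0 0; 0 3.4 0 0 0 0; 0 3.5 0 0 0 0; 0 3.5 0 0 0 0; 0 3.5 0 0 0 0",
)

```text
time: 8.0
tcp_pos: [0.5201, -0.1645, 0.0349]
eef_rot: [[0.275, 0.961, 0.003], [0.961, -0.275, -0.003], [-0.002, 0.004, -1.0]]
ft_force: [-0.1, -0.7, -1.5]
width: 0.0875
```

```bash
python3 - <<'E'
from h import *
ims=[read_camera("side")[110:240,240:410],read_camera("top")[150:260,310:440]]
for i,m in enumerate(ims): cv2.imwrite(f"pics/d{i}.png",cv2.resize(m[:,:,::-1],None,fx=4.5,fy=4.5,interpolation=2))
s=get_state();print(s['tcp_pos'],s['ft_force'],tob(s['tcp_pos']))
E
```

```text
[ 0.51997747 -0.16446346  0.03493334] [ 0.22082773 -1.2082086  -0.2509977 ] [-0.04675342 -0.00747595]
```

View pics/d0.png

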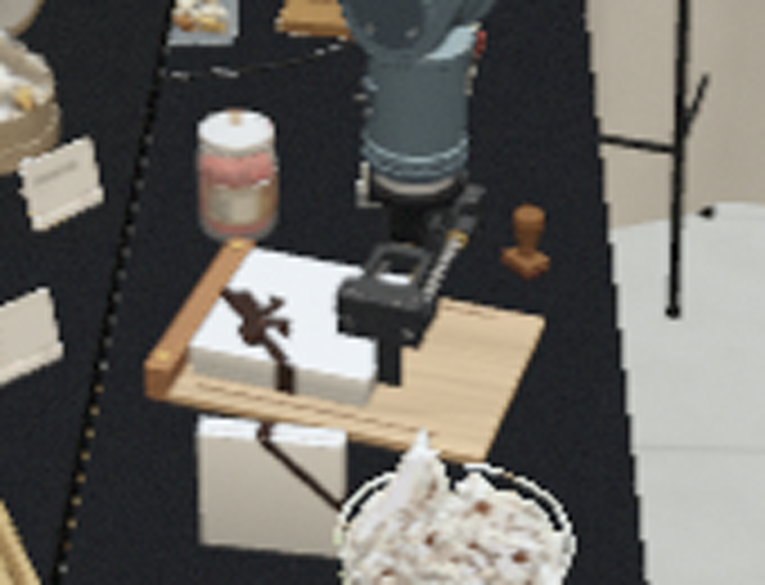

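View pics/d1.png

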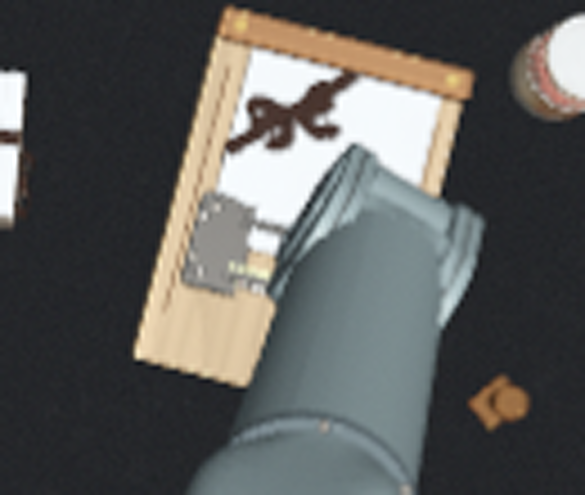

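The carton's far end is almost at the rail (top crop (250,48)–(450,95)) and parallel to it. I'll push on in millimetre steps and watch the force.

Call:
move_arm(
  commands="0 0.06 0 0 0 0; 0 0.12 0 0 0 0; 0 0.18 0 0 0 0; 0 0.24 0 0 0 0; 0 0.24 0 0 0 0; 0 0.24 0 0 0 0",
)

```text
time: 8.7
tcp_pos: [0.5261, -0.1662, 0.035]
eef_rot: [[0.275, 0.961, 0.004], [0.961, -0.275, -0.003], [-0.002, 0.005, -1.0]]
ft_force: [0.7, 0.6, 0.3]
width: 0.0879
```

Call:
move_arm(
  commands="0 0.04 0 0 0 0; 0 0.08 0 0 0 0; 0 0.12 0 0 0 0; 0 0.12 0 0 0 0; 0 0.12 0 0 0 0",
)

```text
time: 9.2
tcp_pos: [0.5269, -0.1664, 0.0346]
eef_rot: [[0.275, 0.961, -0.0], [0.961, -0.275, -0.001], [-0.001, 0.0, -1.0]]
ft_force: [-6.0, 2.0, 4.2]
width: 0.0882
```

The force has risen to 6 N and motion has stopped, so the carton is against the rail. I'll press a little more to square it, then look.

Call:
move_arm(
  commands="0 0.1 0 0 0 0; 0 0.16 0 0 0 0; 0 0.2 0 0 0 0; 0 0.2 0 0 0 0",
)

```text
time: 9.6
tcp_pos: [0.527, -0.1664, 0.0338]
eef_rot: [[0.276, 0.961, -0.009], [0.961, -0.276, 0.002], [-0.0, -0.01, -1.0]]
ft_force: [-13.0, 3.8, 9.6]
width: 0.0882
```

```bash
python3 - <<'E'
from h import *
s=get_state();print(s['tcp_pos'],s['ft_force'],s['wrist_torque'],tob(s['tcp_pos']))
E
```

```text
[ 0.52695298 -0.16640171  0.03375299] [-12.97539978   3.8350917    9.64936638] [ 0.77821918  2.43404026 -0.02091498] [-0.0395137  -0.00744167]
```

Firm contact: 13.5 N with almost no twist moment. I'll back off, lift clear and check.

Call:
move_arm(
  commands="0 -0.4 0 0 0 0; 0 -1 0 0 0 0; 0 -2 0 0 0 0; 0 -3 0 0 0 0; 0 -3 -1.5 0 0 0; 0 -3 -3 0 0 0; 0 -3 -5 0 0 0; 0 -3 -7 0 0 0; 2 -3 -9 0 0 0; 4 -3 -10 0 0 0; 6 -3 -10 0 0 0; 8 -3 -10 0 0 0; 10 -3 -10 0 0 0; 10 -3 -10 0 0 0; 10 -3 -10 0 0 0",
)

```text
time: 11.1
tcp_pos: [0.527, 0.0986, 0.2844]
eef_rot: [[0.269, 0.963, -0.008], [0.963, -0.269, 0.004], [0.002, -0.009, -1.0]]
ft_force: [0.6, 1.0, -0.3]
width: 0.0883
```

```bash
python3 - <<'E'
from h import *
ims=[read_camera("side")[110:240,240:410],read_camera("top")[150:260,310:440]]
for i,m in enumerate(ims): cv2.imwrite(f"pics/e{i}.png",cv2.resize(m[:,:,::-1],None,fx=4.5,fy=4.5,interpolation=2))
E
```

```text
(no output)
```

View pics/e0.png

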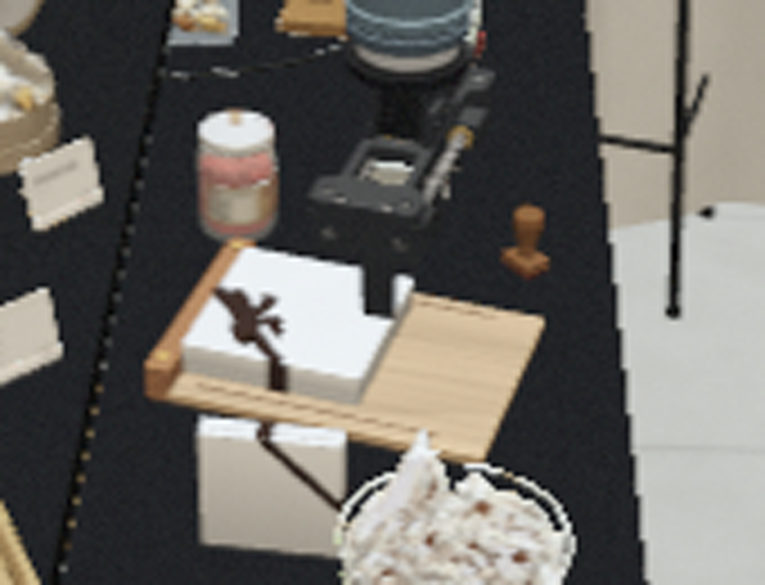

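View pics/e1.png

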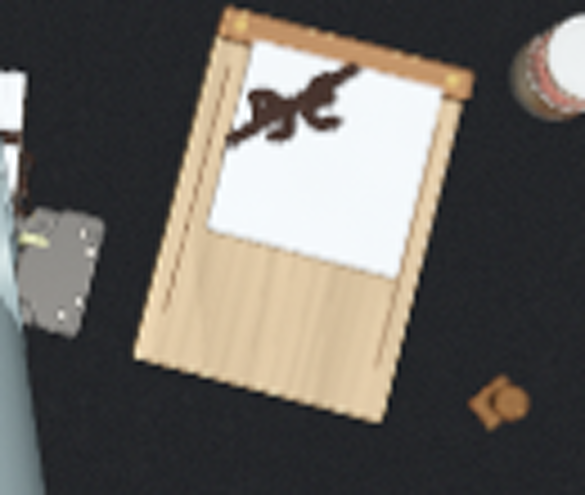

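The carton is flush with the rail, bow up and centred: top crop corners (252,40), (443,85), (397,277), (208,230). One numeric check remains.

```bash
python3 - <<'E'
from h import *
np.set_printoptions(precision=4,suppress=True)
B=lambda l:(np.array(l)+.5)/4.5+[310,150]-.5
c=onz("top",B([(252,40),(443,85),(397,277),(208,230)]),.040);b=tob(c);print(b,b.mean(0))
rt=onz("top",B([(228,6),(473,72)]),.034);bn=onz("top",B([(134,356),(380,424)]),.012)
yaw=lambda e:np.degrees(np.arctan2(-e[0],-e[1]))
print(yaw(c[1]-c[0]),yaw(c[2]-c[3]),yaw(rt[1]-rt[0]),yaw(bn[1]-bn[0]),tob(rt),tob(bn))
s=get_state();print(s['time'],s['ft_force'],abs(s['joint_velocities']).max())
E
```

```text
[[ 0.1198  0.0726]
 [ 0.1233 -0.0789]
 [-0.0298 -0.0794]
 [-0.0313  0.0696]] [ 0.0455 -0.0041]
14.473470787419773 15.217303934077119 16.320448208332007 16.719960951624476 [[ 0.1423  0.0967]
 [ 0.1405 -0.1003]] [[-0.138   0.0991]
 [-0.1412 -0.0991]]
11.2 [ 0.5601 -0.6453 -0.7963] 0.02572782691604847
```

The hand-picked corners suggest a 1.5° yaw difference, within pixel noise but worth settling. I'll refine it with line fits on the edges.

```bash
python3 - <<'E'
from h import *
im=read_camera("top");g=im.astype(float)
def edge(p0,p1,ch,z,name,inset=.12,n=40,w=4):
    # strongest gradient along the normal of hand-picked line (image px)
    p0,p1=map(np.array,(p0,p1));t=(p1-p0)/np.linalg.norm(p1-p0);nn=np.array([-t[1],t[0]]);out=[]
    o=np.linspace(-w,w,81)
    for s in np.linspace(inset,1-inset,n):
        q=p0+s*(p1-p0)+o[:,None]*nn
        v=cv2.remap(g[:,:,ch].astype(np.float32),q[:,0].astype(np.float32)[None],q[:,1].astype(np.float32)[None],1)[0]
        d=abs(np.gradient(cv2.GaussianBlur(v[None],(0,0),4)[0]));d[d<d.max()*.5]=0
        out.append(p0+s*(p1-p0)+(o*d).sum()/d.sum()*nn)
    P=tob(onz("top",out,z)); vx,vy,x,y=cv2.fitLine(P.astype(np.float32),cv2.DIST_HUBER,0,.001,.001).ravel()
    print(name,"yaw rel",round(float(np.degrees(np.arctan(vx/vy) if abs(vy)>abs(vx) else -np.arctan(vy/vx))),2),"at",x,y)
B=lambda l:(np.array(l)+.5)/4.5+[310,150]-.5
c=B([(252,40),(443,85),(397,277),(208,230)])
edge(c[3],c[2],2,.040,"carton near")
edge(c[0],c[3],2,.040,"carton left",inset=.15)
edge(c[1],c[2],2,.040,"carton right")
edge(c[0],c[1],2,.040,"carton far",w=3)
r=B([(228,6),(473,72)]);edge(r[0],r[1],0,.034,"rail far")
b=B([(134,356),(380,424)]);edge(b[0],b[1],0,.012,"board near")
edge(B([(222,40)])[0],b[0],0,.012,"board left",w=3)
edge(B([(462,100)])[0],b[1],0,.012,"board right",w=3)
E
```

```text
carton near yaw rel 0.36 at -0.030150121 -0.008090949
carton left yaw rel 3.43 at 0.04236254 0.06787899
carton right yaw rel 0.2 at 0.042293336 -0.079110526
carton far yaw rel 0.13 at 0.12068945 -0.013152004
rail far yaw rel 0.35 at 0.14166036 -0.0059890384
board near yaw rel 0.33 at -0.13985991 0.012030226
board left yaw rel 0.28 at -0.009742919 0.099940546
board right yaw rel 0.56 at -0.0033503654 -0.10083891
```

The carton's near edge (0.36°) and the board and rail edges (0.28–0.56°) agree within about 0.3°. The outlying left-edge fit (3.4°) crosses the bow ribbon. The carton is square.

```bash
python3 -c "
from rig import *
print(hand_in())"
```

```text
the job is handed in; nothing more can be done
None
```

I tipped the large carton over backwards with the open fingers pushing near its top. I then pushed its near end along the board until it met the stop rail (13.5 N, no twist), backed off, and handed in at about 11 s. No verdict is reported at hand-in.

**Last checks:**
- **Position:** The carton lies flat with the bow up, its centre about 4–6 mm off the board's centre line (limit 26 mm).
- **Far end:** It measures 0.120 m against the rail face at 0.118 m. That is contact within the calibration error of about 2 mm.
- **Squareness:** Fits of the near, right and far edges agree with the board and rail to within about 0.4° (limit 0.05 rad, or 2.9°).
- **Other goods:** The jam jar and stamp look unmoved in the final pictures. I did not measure the other bystanders again, but the arm passed well above them.

**Checks that disagreed:** The carton's left-edge fit gave 3.4°, which I put down to the bow ribbon crossing that edge. Hand-picked corners suggested about 1.6° of yaw; the edge fits did not bear that out.

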